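# Hang two mask headband frames over the drying bars

## Task

Hang both mask headband frames up to dry: the large one over the bar of the tall stand and the small one over the bar of the low stand. Each must straddle its bar squarely, one leg on either side, with the top of its arch resting on the bar between the two posts and both legs hanging straight down. Lay them on gently rather than dropping them, and leave the tub, the jar and the can where they stand.

Things in the scene. Friction and masses are not known exactly. Their poses are not given: they have to be found in the camera images.
- large_frame_grip (a point): Centre of the grey block on top of the large frame, the place to grasp from above, fingers closing along y: 26 mm along x, 24 along y, 38 high (top 160 mm above the feet). This point: 142 mm above the feet, 22 above the crown's underside. x: along the span, leg to leg; y: across the band; z: up. A half turn about z changes nothing.
- large_frame_crown (a point): Middle of the underside of the top of the arch of the large frame, 120 mm above the feet; it is what rests on the bar. Same axes as the block.
- large_frame: Large headband frame: stiff black plastic arch, 168 mm wide over its two dark end pads (each 18 x 46 x 32 mm), 132 clear between them, 160 tall; band 26 wide, 6 thick. About 200 g, mostly low in the pads. Starts standing on its pads on the table. Origin between the feet, at their underside; axes as for the block.
- small_frame_grip (a point): Centre of the grey block on top of the small frame, the place to grasp from above, fingers closing along y: 26 mm along x, 24 along y, 38 high (top 125 mm above the feet). This point: 107 mm above the feet, 22 above the crown's underside. x: along the span, leg to leg; y: across the band; z: up. A half turn about z changes nothing.
- small_frame_crown (a point): Middle of the underside of the top of the arch of the small frame, 85 mm above the feet; it is what rests on the bar. Same axes as the block.
- small_frame: Small headband frame: stiff black plastic arch, 128 mm wide over its two dark end pads (each 18 x 46 x 32 mm), 92 clear between them, 125 tall; band 26 wide, 6 thick. About 130 g, mostly low in the pads. Starts standing on its pads on the table. Origin between the feet, at their underside; axes as for the block.
- tall_stand_bar (a point): Top of the steel bar of the tall stand, at mid-length, 160 mm above the table. The bar (16 mm round, 240 long) is level along y; x is square to it, z up. Two 20 mm wooden posts 110 mm either side end 4 mm below the bar's top, each on a foot 100 mm along x, 26 wide, 15 high. Fixed, but placed and turned anew each time; either stand may be left or right.
- low_stand_bar (a point): Top of the steel bar of the low stand, at mid-length, 105 mm above the table. The bar (16 mm round, 240 long) is level along y; x is square to it, z up. Two 20 mm wooden posts 110 mm either side end 4 mm below the bar's top, each on a foot 100 mm along x, 26 wide, 15 high. Fixed, but placed and turned anew each time; either stand may be left or right.
- brush_tub: Bystander: open white plastic tub, 96 mm across the rim, 100 mm high, two brushes leaning in it up to 155 mm; loose. Origin at the centre of its underside, z up.
- glaze_jar: Bystander: white plastic jar with a black lid, 68 mm across, 85 mm high; loose. Origin at the centre of its underside, z up.
- paint_can: Bystander: small closed paint can, 56 mm across, 60 mm high; loose. Origin at the centre of its underside, z up.
There are look-alikes about, which are no part of the job. What is shaped like the large_frame but orange or purple is not meant. What is shaped like the small_frame but orange is not meant.

How it is judged (in metres and radians):
At the end, for the whole second after the job is handed in: Large frame at rest on the tall bar, small on the low: middle of the crown's underside within 22 mm of the bar sideways, 8 mm of its top in height, 85 mm of its middle lengthways; upright within 0.26 rad, span square to the bar within 0.4 rad (x of large_frame_crown in the frame of tall_stand_bar between -0.022 and 0.022 m and y of large_frame_crown in the frame of tall_stand_bar between -0.085 and 0.085 m and z of large_frame_crown in the frame of tall_stand_bar between -0.008 and 0.008 m and angle between each of large_frame_crown, small_frame_crown's own z axis and vertical below 0.26 rad and angle between the x axis of large_frame_crown and the x axis of tall_stand_bar, either way round below 0.4 rad and linear speed of each of large_frame, small_frame below 0.03 m/s and angular speed of each of large_frame, small_frame below 0.3 rad/s and x of small_frame_crown in the frame of low_stand_bar between -0.022 and 0.022 m and y of small_frame_crown in the frame of low_stand_bar between -0.085 and 0.085 m and z of small_frame_crown in the frame of low_stand_bar between -0.008 and 0.008 m and angle between the x axis of small_frame_crown and the x axis of low_stand_bar, either way round below 0.4 rad); the robot touches nothing.
It fails at once if the large frame is dropped or knocked: it moves faster than 0.5 m/s while the fingers are not touching it (contact force between the fingers and large_frame below 0.05 N and linear speed of large_frame above 0.5 m/s).
It fails at once if the small frame is dropped or knocked: it moves faster than 0.5 m/s while the fingers are not touching it (contact force between the fingers and small_frame below 0.05 N and linear speed of small_frame above 0.5 m/s).
It fails at once if the brush tub is pushed more than 30 mm or tipped over (distance of brush_tub from where it was at the start of the episode above 0.03 m or angle between brush_tub's own z axis and vertical above 0.5 rad).
It fails at once if the glaze jar is pushed more than 30 mm or tipped over (distance of glaze_jar from where it was at the start of the episode above 0.03 m or angle between glaze_jar's own z axis and vertical above 0.5 rad).
It fails at once if the paint can is pushed more than 30 mm or tipped over (distance of paint_can from where it was at the start of the episode above 0.03 m or angle between paint_can's own z axis and vertical above 0.5 rad).
It also fails if it takes over 62 s, if anything falls off the work surface, if the arm or the gripper's body presses on something with over 40 N, if the wrist force passes 120 N, or if a joint passes its speed limit or range.

## Robot

A 7-joint arm with a two-finger parallel gripper is mounted at the origin on the work surface. World frame = base frame: x ahead of the robot, y to its left, z up, the work surface at z = 0. Lengths are in mm, angles in rad, forces in N, time in s.
With the tool pointing down it reaches from about 350 to 900 mm from the base axis. Payload 8.1 kg.
Tool frame: the origin (TCP) lies between the finger pads; the fingertips stand 22 mm ahead of it and the grasp point (between the pads) lies 3 mm ahead of it; z points along the fingers, y is the line along which they close (so a half turn about z gives the same grasp; the last joint's range is limited). The gripper opens to 85 mm and grips with 20 to 120 N. Pads are 22 mm wide; open, the fingers measure 114 mm over their backs; the gripper's body (76 mm by 85 mm) begins 54 mm behind the grasp point. The pads swing forward as they close: fully open they stand 13 mm farther back than shut.
Start: joints at [1.038, 0.434, 0.025, 1.573, -0.012, 1.134, -0.075], TCP at [260.41, -568.179, 253.323] pointing down, gripper open.
Joint ranges: [-2.62, 2.62], [-0.44, 2.09], [-1.27, 1.32], [0.08, 2.57], [-1.32, 4.46], [0.12, 2], [-2.74, 2.74]. Speed limits (rad/s): [2.22, 2.22, 3.01, 3.01, 3.14, 3.14, 3.14].

## Interface

Orientations are given as a rotation vector (axis times angle).
In Python, from workcell import env, grab_frame gives the robot as it stands. The module is installed in compiled form; this text tells all that it offers.
- The arm moves only by the tool apply_moves, never from a script. Its argument "plan" is a list of rows, each an object of numbers: "claw": the opening, from -1 (shut) to 1 (fully open), so that 0 is half open; "dx", "dy", "dz": the shift along the tool's x, y, z in units of 3 cm (1.0 is 3 cm); "rx", "ry", "rz": the turn, a rotation vector about the tool's x, y, z in units of 10 degrees (1.0 is 10 degrees). In form: [{"claw": .., "dx": .., "dy": .., "dz": .., "rx": .., "ry": .., "rz": ..}, ...]. A call has 1 to 5 rows; each row shifts and turns the commanded pose from where the row before left it, along the tool's axes as they then stand; what a row does not reach is not made up. A row lasts 1/8 s, in which the tool goes at most 62.5 mm and 10.7 degrees, less where a joint would pass 70% of its speed; a pose out of reach is approached as far as the arm can. A call with a number of a shift or a turn outside -1 to 1 is refused whole. A call with a gripper value outside its range is refused whole. The fingers move at their own pace and stop on an object; the grip force is fixed at half the most. Time passes only in rows, so rows that do not move let the fingers close. It gives the time, the measured TCP pose, the force, the opening and the grip force at its end, in the units of the state.
- env.get_obs(): the state, without advancing time (a new reading comes with each control period).
- grab_frame(name): name is "scene" or "top"; returns a dict with "pixels" (400x640x3 uint8, blue, green, red), "vfov" (degrees; the focal length in pixels is half the picture's height over the tangent of half this angle, whatever the lens; pixels are square), "cx", "cy" (the principal point, pixels), "origin" and "rotation" of the camera in the world. Camera axes: x right, y down, z forward; pixel columns grow to the right and rows downward; lengths in mm; the calibration is good to about 2 mm. A picture is of the moment at which its call begins. There is no depth.
- env.finish_job(): hands the job in; it is judged then, once.
The state is a dict: "time": time; "joint_pos": joint angles; "qvel": joint speeds; "tau": joint torques, N m; "tcp_pos": TCP position; "orientation": TCP orientation; "wrist_force": force on the tool from outside, world axes, zero at the start; "torque": the same for the moment, N m; "finger_gap": opening from 0.0 (shut) to 1.0 (fully open); "grasp_force": force on a finger pad.
Only numpy, scipy, OpenCV 4.12 (cv2) and the standard library are available. Lean on these libraries where they do the work, as an engineer would, in place of code of your own. Each camera call takes 0.05 s, during which the arm holds its last target. There are 200 camera calls.

## Working session

There is one attempt and no reset: what is moved stays moved. The work goes in short steps, Python scripts to look and compute and a tool call to move; the robot and the scene stay as the last step left them, time stands still between calls to the robot, and variables do not carry over. Pictures are saved under pics/ and viewed, at most 10 in all, crops included, and the job is handed in when it is done.

Besides the shell and the picture viewer there is one more tool, called after "Emit:" as name([rows], argument=value, ...), one row to a line, values as JSON. apply_moves: Moves the arm, as the interface text tells. Shifts and turns lie within -1 to 1; 1 stands for 3 cm of shift or 10 degrees of turn. Its arguments: {"type":"object","properties":{"plan":{"type":"array"}},"required":["plan"]}

```bash
mkdir -p pics; python3 - <<'E'
from workcell import env, grab_frame
import cv2,numpy as np,pickle
for n in("scene","top"):
    f=grab_frame(n);cv2.imwrite(f"pics/{n}0.png",f["pixels"]);pickle.dump(f,open(f"{n}0.pkl","wb"))
    print(n,f["vfov"],f["cx"],f["cy"],f["origin"],np.round(f["rotation"],4).tolist())
print(env.get_obs())
E
```

```text
scene 46.02163195921452 321.15048240338416 202.85892987439243 [ 946.54039759  772.7165639  1038.76282312] [-0.7916, -2.606, 1.1009]
top 44.90714879156673 322.46810855311594 203.01129186590143 [ 228.77316886   15.21890045 1672.93143731] [-2.1552, 2.1192, -0.1638]
{'time': 0.1, 'joint_pos': array([ 1.03836439,  0.43512837,  0.02497804,  1.57399976, -0.01159043,
        1.13395026, -0.07513709]), 'qvel': array([-0.00115117, -0.0011579 , -0.00179933, -0.00334388, -0.0001934 ,
       -0.00029576,  0.0014878 ]), 'tau': array([ 3.55335920e-03, -6.71753025e+01,  1.02828149e+00, -3.16902709e+01,
        1.57295511e-02,  7.19961739e-03,  5.68836072e-05]), 'tcp_pos': array([ 260.2326729 , -567.80477941,  252.62239984]), 'orientation': array([-3.06810786e+00, -6.69557575e-01,  6.51024061e-04]), 'wrist_force': array([ 0.0072418 ,  0.35516951, -0.25462197]), 'torque': array([-0.0136093 , -0.0132834 ,  0.03398146]), 'grasp_force': 0.0, 'finger_gap': 0.9990452609826173}
```

View pics/scene0.png

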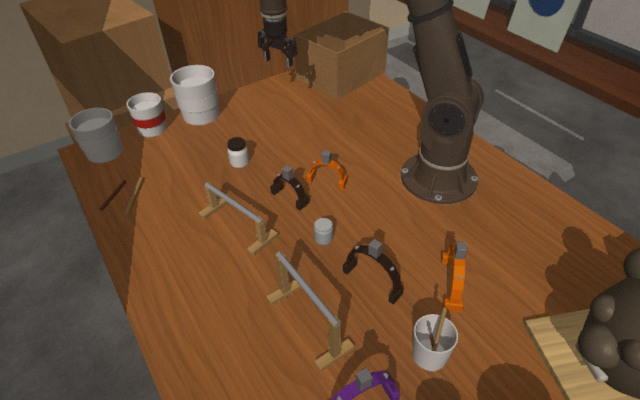

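View pics/top0.png

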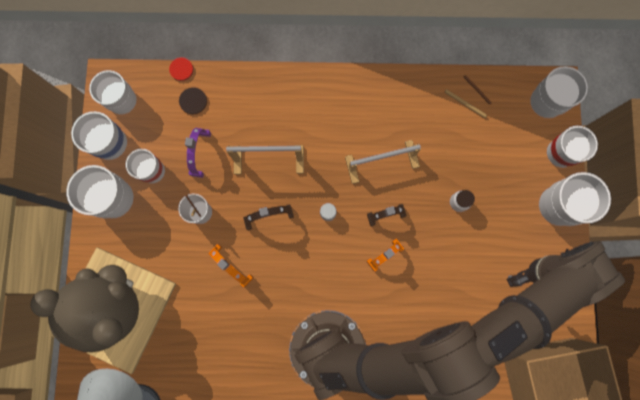

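```bash
cat > h.py <<'E'
import numpy as np,cv2,pickle
from scipy.spatial.transform import Rotation as R
def cam(f):
    return 200/np.tan(np.radians(f["vfov"])/2),R.from_rotvec(f["rotation"]).as_matrix() if np.size(f["rotation"])==3 else np.array(f["rotation"])
def ray(f,u,v):
    k,M=cam(f);return M@np.array([(u-f["cx"])/k,(v-f["cy"])/k,1])
def onz(f,p,z):
    d=ray(f,*p);o=np.array(f["origin"]);return o+d*(z-o[2])/d[2]
def proj(f,P):
    k,M=cam(f);q=M.T@(np.array(P)-f["origin"]);return q[:2]/q[2]*k+[f["cx"],f["cy"]]
def tri(f,p,g,q):
    a,b=ray(f,*p),ray(g,*q);o,c=np.array(f["origin"]),np.array(g["origin"])
    s=np.linalg.lstsq(np.c_[a,-b],c-o,rcond=None)[0];A,B=o+a*s[0],c+b*s[1]
    return (A+B)/2,np.linalg.norm(A-B)
E
python3 - <<'E'
from h import *
t=pickle.load(open("top0.pkl","rb"));s=pickle.load(open("scene0.pkl","rb"))
a=cv2.resize(t["pixels"][130:235,220:420],None,fx=4,fy=4,interpolation=cv2.INTER_CUBIC);cv2.imwrite("pics/tc.png",a)
b=cv2.resize(s["pixels"][150:370,190:480],None,fx=2.7,fy=2.7,interpolation=cv2.INTER_CUBIC);cv2.imwrite("pics/sc.png",b)
print(proj(t,[0,0,0]),proj(s,[0,0,0]),proj(t,[260,-568,253]))
E
```

```text
[327.48621627 349.36279206] [438.62104744 177.82032275] [525.28264926 272.51473328]
```

View pics/tc.png

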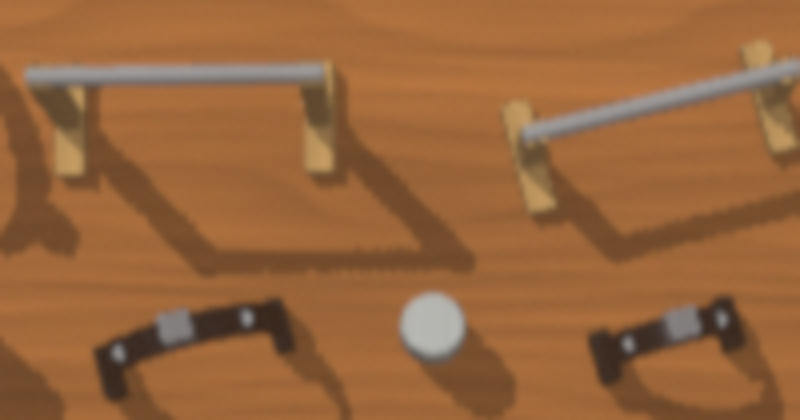

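View pics/sc.png

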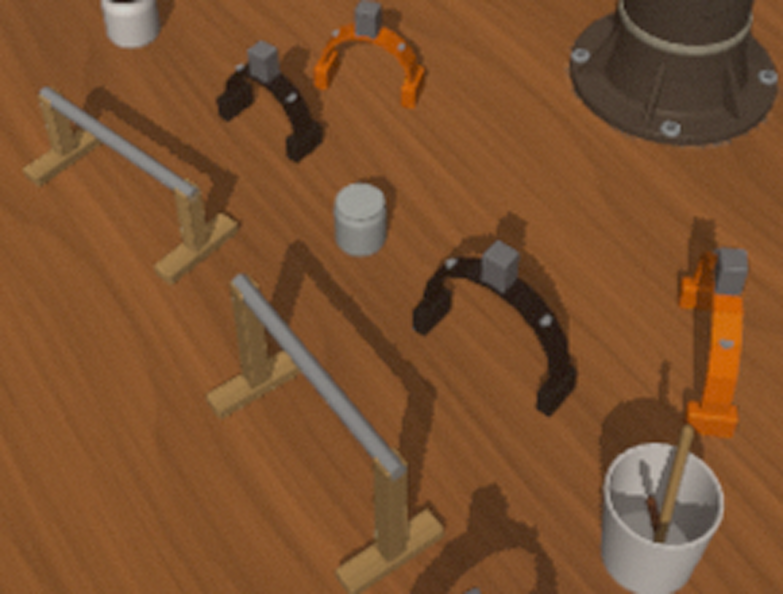

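```bash
python3 - <<'E'
from h import *
t=pickle.load(open("top0.pkl","rb"));s=pickle.load(open("scene0.pkl","rb"))
def grey(f,box,lo=95):
    u0,v0,u1,v1=box;p=f["pixels"][v0:v1,u0:u1].astype(int)
    m=((p.max(2)-p.min(2)<32)&(p.max(2)>lo)).astype(np.uint8)
    n,l,st,c=cv2.connectedComponentsWithStats(m,connectivity=8)
    return [(st[i,4],c[i]+[u0,v0],np.argwhere(l==i)[:,::-1]+[u0,v0]) for i in sorted(range(1,n),key=lambda i:-st[i,4])]
sc=lambda x,y:(int(190+x/2.7),int(150+y/2.7))
for nm,bt,bs,H in(("L",(245,200,296,228),(*sc(420,230),*sc(560,340)),160),("S",(366,202,408,228),(*sc(220,35),*sc(310,115)),125)):
    g=grey(t,bt);h=grey(s,bs,70)
    print(nm,[(a,np.round(c,1).tolist()) for a,c,_ in g[:4]],[(a,np.round(c,1).tolist()) for a,c,_ in h[:3]])
    print(' top z',onz(t,g[0][1],H-17).round(1),'tri',tri(t,g[0][1],s,h[0][1]))
    if len(g)>2:
        d=onz(t,g[1][1],H-50)-onz(t,g[2][1],H-50);print(' span len,yaw',np.hypot(*d[:2]),np.degrees(np.arctan2(d[1],d[0])), 'mid',(onz(t,g[1][1],H-50)+onz(t,g[2][1],H-50))/2)
# bars: axis height
for nm,bt,z in(("tall",(222,142,306,156),152),("low",(342,140,426,172),97)):
    g=grey(t,bt,90)
    print(nm,[(a,) for a,_,_ in g[:3]])
    P=np.array([onz(t,p,z)[:2] for p in g[0][2]])
    c,sz,a=cv2.minAreaRect(P.astype(np.float32));vx,vy,x0,y0=cv2.fitLine(P.astype(np.float32),cv2.DIST_HUBER,0,.01,.01).ravel()
    d=np.array([vx,vy]);w=(P-[x0,y0])@d;m=np.array([x0,y0])+d*(w.min()+w.max())/2
    print(' mid',m.round(1),'len',(w.max()-w.min()).round(1),'yaw of bar',np.degrees(np.arctan2(vy,vx)).round(1))
# bar ends from scene via crops check
for nm,e,z in(("tall",[(240,283),(398,467)],152),("low",[(45,93),(191,190)],97)):
    q=[onz(s,(190+x/2.7,150+y/2.7),z) for x,y in e];print(nm,'scene mid',(q[0]+q[1])/2,np.linalg.norm(q[0]-q[1]),np.degrees(np.arctan2(*(q[1]-q[0])[1::-1])))
for nm,p,z in(("can",(220+433/4,130+325/4),60),("jar",(462,199),85),("tub",(194,208),100),("orangeS",(386,255),110),("purple",(190,142),150),("orangeL",(222,263),150)):print(nm,onz(t,p,z).round(0))
E
```

```text
L [(np.int32(57), [263.3, 211.4]), (np.int32(10), [281.1, 208.9]), (np.int32(9), [249.1, 217.7])] [(np.int32(185), [374.7, 247.6]), (np.int32(15), [391.5, 268.3]), (np.int32(11), [356.5, 247.2])]
 top z [441.6 212.7 143. ] tri (array([441.42979788, 211.65292853, 147.61803651]), np.float64(1.4057758860165215))
 span len,yaw 107.72029261425807 -73.51397724403266 mid [440.07603927 210.91357836 110.        ]
S [(np.int32(59), [390.2, 210.7]), (np.int32(9), [399.9, 209.3]), (np.int32(9), [376.7, 215.6])] [(np.int32(125), [287.1, 172.2]), (np.int32(11), [297.5, 185.8]), (np.int32(5), [278.8, 174.4])]
 top z [ 455.7 -196.8  108. ] tri (array([ 455.47057585, -196.59362421,  108.5046906 ]), np.float64(0.4049347100158668))
 span len,yaw 80.53328707589579 -73.98599817701381 mid [ 454.45568861 -195.02188535   75.        ]
tall [(np.int32(299),)]
 mid [646.4 218.5] len 236.8 yaw of bar -88.0
low [(np.int32(271),)]
 mid [ 646.1 -182.6] len 238.0 yaw of bar -75.0
tall scene mid [643.89433089 217.88961004 152.        ] 232.91439848398974 92.70488450418632
low scene mid [ 644.08358797 -185.86024602   97.        ] 231.83091053184694 106.05390011374253
can [457.   5.  60.]
jar [ 502. -439.   85.]
tub [455. 447. 100.]
orangeS [ 311. -182.  110.]
purple [665. 459. 150.]
orangeL [276. 335. 150.]
```

Large frame: black arch at top (263,211). Its purple (190,150) and orange (230,265) look-alikes are excluded by colour. Small frame: black arch at top (390,211). Its orange twin (386,255) is excluded the same way. The crops confirm both. The tall stand is at top (264,150) and the low stand at (385,155). I'll start with the small frame: turn first, then shift.

Emit:
apply_moves([
  {"claw": 1, "dx": 0, "dy": 0, "dz": 0, "rx": 0, "ry": 0, "rz": -0.9},
  {"claw": 1, "dx": 0, "dy": 0, "dz": 0, "rx": 0, "ry": 0, "rz": -0.9},
  {"claw": 1, "dx": 0, "dy": 0, "dz": 0, "rx": 0, "ry": 0, "rz": -0.9},
  {"claw": 1, "dx": 0, "dy": 0, "dz": 0, "rx": 0, "ry": 0, "rz": -0.9},
  {"claw": 1, "dx": 0, "dy": 0, "dz": 0, "rx": 0, "ry": 0, "rz": -0.9},
])

```text
time: 0.72
tcp_pos: [260.2, -567.9, 252.8]
orientation: [-2.574, -1.799, -0.0]
wrist_force: [0.9, -0.0, 1.4]
finger_gap: 1.0
grasp_force: 0.0
```

Emit:
apply_moves([
  {"claw": 1, "dx": 0, "dy": 0, "dz": 0, "rx": 0, "ry": 0, "rz": -0.9},
  {"claw": 1, "dx": 0, "dy": 0, "dz": 0, "rx": 0, "ry": 0, "rz": -0.9},
  {"claw": 1, "dx": 0, "dy": 0, "dz": 0, "rx": 0, "ry": 0, "rz": -0.9},
  {"claw": 1, "dx": 0, "dy": 0, "dz": 0, "rx": 0, "ry": 0, "rz": -0.9},
  {"claw": 1, "dx": 0, "dy": 0, "dz": 0, "rx": 0, "ry": 0, "rz": 0},
])

```text
time: 1.35
tcp_pos: [260.1, -568.1, 252.9]
orientation: [-1.9, -2.501, -0.001]
wrist_force: [-0.3, -0.3, 0.3]
finger_gap: 0.998
grasp_force: 0.0
```

```bash
cat > go.py <<'E'
# python3 go.py x y z toolY_yaw_deg rows : total and per-row tool-axis units (turn given is for after/before use)
import sys
from h import *
from workcell import env
x,y,z,w,n=map(float,sys.argv[1:6]);o=env.get_obs()
M=R.from_rotvec(o["orientation"]);c=np.cos(np.radians(w));s=np.sin(np.radians(w))
T=np.array([[-s,c,0],[c,s,0],[0,0,-1.]]) # columns x,y,z of tool
d=M.inv().apply(np.array([x,y,z])-o["tcp_pos"])/30
r=np.degrees((M.inv()*R.from_matrix(T)).as_rotvec())/10
my=M.as_matrix()[:,1]
print("t",round(o["time"],2),"tcp",o["tcp_pos"].round(1),"yawY",np.degrees(np.arctan2(my[1],my[0])).round(1),"gap",round(o["finger_gap"],3),"F",o["wrist_force"].round(1),"grip",round(o["grasp_force"],1),"q",o["joint_pos"].round(2))
print("shift",d.round(2),"row",(d/n).round(3),"turn",r.round(2))
E
python3 go.py 455.6 -196.8 200 16 11
```

```text
t 1.35 tcp [ 260.1 -568.1  252.9] yawY 15.6 gap 0.998 F [-0.3 -0.3  0.3] grip 0.0 q [ 1.25  0.46 -0.29  1.55  0.14  1.15  1.21]
shift [10.17  9.59  1.77] row [0.925 0.872 0.161] turn [ 0.   -0.01 -0.04]
```

Emit:
apply_moves([
  {"claw": 1, "dx": 0.92, "dy": 0.87, "dz": 0.1, "rx": 0, "ry": 0, "rz": 0},
  {"claw": 1, "dx": 0.92, "dy": 0.87, "dz": 0.1, "rx": 0, "ry": 0, "rz": 0},
  {"claw": 1, "dx": 0.92, "dy": 0.87, "dz": 0.1, "rx": 0, "ry": 0, "rz": 0},
  {"claw": 1, "dx": 0.92, "dy": 0.87, "dz": 0.1, "rx": 0, "ry": 0, "rz": 0},
  {"claw": 1, "dx": 0.92, "dy": 0.87, "dz": 0.1, "rx": 0, "ry": 0, "rz": 0},
])

```text
time: 1.98
tcp_pos: [349.3, -398.9, 238.1]
orientation: [-1.905, -2.498, -0.0]
wrist_force: [0.7, 0.2, -0.3]
finger_gap: 1.004
grasp_force: 0.0
```

Emit:
apply_moves([
  {"claw": 1, "dx": 0.92, "dy": 0.87, "dz": 0.1, "rx": 0, "ry": 0, "rz": 0},
  {"claw": 1, "dx": 0.92, "dy": 0.87, "dz": 0.1, "rx": 0, "ry": 0, "rz": 0},
  {"claw": 1, "dx": 0.92, "dy": 0.87, "dz": 0.1, "rx": 0, "ry": 0, "rz": 0},
  {"claw": 1, "dx": 0.92, "dy": 0.87, "dz": 0.1, "rx": 0, "ry": 0, "rz": 0},
  {"claw": 1, "dx": 0, "dy": 0, "dz": 0, "rx": 0, "ry": 0, "rz": 0},
])

```text
time: 2.6
tcp_pos: [421.1, -262.6, 226.3]
orientation: [-1.897, -2.504, -0.002]
wrist_force: [-0.9, -0.2, -1.1]
finger_gap: 1.004
grasp_force: 0.0
```

```bash
python3 go.py 455.6 -196.8 200 16 3
```

```text
t 2.6 tcp [ 421.1 -262.6  226.3] yawY 15.7 gap 1.004 F [-0.9 -0.2 -1.1] grip 0.0 q [ 0.8   0.29 -0.43  1.89  0.14  0.99  0.58]
shift [1.8  1.7  0.88] row [0.6   0.567 0.293] turn [ 0.   -0.01 -0.03]
```

Emit:
apply_moves([
  {"claw": 1, "dx": 0.6, "dy": 0.57, "dz": 0.3, "rx": 0, "ry": 0, "rz": 0},
  {"claw": 1, "dx": 0.6, "dy": 0.57, "dz": 0.3, "rx": 0, "ry": 0, "rz": 0},
  {"claw": 1, "dx": 0.6, "dy": 0.56, "dz": 0.28, "rx": 0, "ry": 0, "rz": 0},
  {"claw": 1, "dx": 0, "dy": 0, "dz": 0.6, "rx": 0, "ry": 0, "rz": 0},
  {"claw": 1, "dx": 0, "dy": 0, "dz": 0, "rx": 0, "ry": 0, "rz": 0},
])

```text
time: 3.22
tcp_pos: [453.2, -200.5, 180.9]
orientation: [-1.901, -2.498, 0.002]
wrist_force: [0.2, -0.0, -0.1]
finger_gap: 1.002
grasp_force: 0.0
```

```bash
python3 go.py 455.6 -196.8 115 16 4; python3 - <<'E'
from h import *
from workcell import grab_frame
f=grab_frame("scene");p=f["pixels"][110:230,220:380]
cv2.imwrite("pics/s1.png",cv2.resize(p,None,fx=4,fy=4,interpolation=cv2.INTER_CUBIC))
E
```

```text
t 3.23 tcp [ 453.2 -200.5  180.9] yawY 15.5 gap 1.002 F [ 0.2 -0.  -0.1] grip 0.0 q [ 0.66  0.35 -0.45  1.94  0.19  0.89  0.39]
shift [0.09 0.11 2.2 ] row [0.024 0.028 0.549] turn [-0.01 -0.01 -0.05]
```

View pics/s1.png

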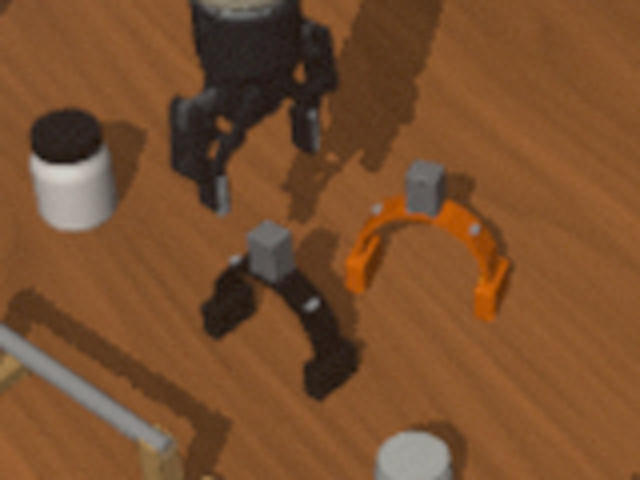

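The open fingers, with pads at crop (215,195) and (312,140), stand above and either side of the black small frame's block at (270,250). I'll lower and grip.

Emit:
apply_moves([
  {"claw": 1, "dx": 0.09, "dy": 0.11, "dz": 0.6, "rx": 0, "ry": 0, "rz": 0},
  {"claw": 1, "dx": 0, "dy": 0, "dz": 0.6, "rx": 0, "ry": 0, "rz": 0},
  {"claw": 1, "dx": 0, "dy": 0, "dz": 0.6, "rx": 0, "ry": 0, "rz": 0},
  {"claw": 1, "dx": 0, "dy": 0, "dz": 0.4, "rx": 0, "ry": 0, "rz": 0},
  {"claw": 1, "dx": 0, "dy": 0, "dz": 0, "rx": 0, "ry": 0, "rz": 0},
])

```text
time: 3.9
tcp_pos: [456.4, -196.9, 115.7]
orientation: [-1.9, -2.501, 0.001]
wrist_force: [0.3, 0.6, -0.4]
finger_gap: 1.002
grasp_force: 0.0
```

Emit:
apply_moves([
  {"claw": -0.2, "dx": 0, "dy": 0, "dz": 0, "rx": 0, "ry": 0, "rz": 0},
  {"claw": -0.3, "dx": 0, "dy": 0, "dz": 0, "rx": 0, "ry": 0, "rz": 0},
  {"claw": -0.6, "dx": 0, "dy": 0, "dz": 0, "rx": 0, "ry": 0, "rz": 0},
  {"claw": -1, "dx": 0, "dy": 0, "dz": 0, "rx": 0, "ry": 0, "rz": 0},
  {"claw": -1, "dx": 0, "dy": 0, "dz": 0, "rx": 0, "ry": 0, "rz": 0},
])

```text
time: 4.53
tcp_pos: [456.7, -196.6, 116.3]
orientation: [1.899, 2.502, -0.001]
wrist_force: [-2.0, 0.8, 6.6]
finger_gap: 0.274
grasp_force: 58.9
```

```bash
python3 go.py 455.6 -196.8 250 16 5
```

```text
t 4.53 tcp [ 456.7 -196.6  116.3] yawY 15.6 gap 0.274 F [-2.   0.8  6.6] grip 58.9 q [ 0.62  0.44 -0.42  2.01  0.26  0.75  0.32]
shift [ 0.   -0.04 -4.46] row [ 0.001 -0.007 -0.892] turn [-0.    0.   -0.04]
```

Emit:
apply_moves([
  {"claw": -1, "dx": 0, "dy": 0, "dz": -0.4, "rx": 0, "ry": 0, "rz": 0},
  {"claw": -1, "dx": 0, "dy": 0, "dz": -0.8, "rx": 0, "ry": 0, "rz": 0},
  {"claw": -1, "dx": 0, "dy": 0, "dz": -1, "rx": 0, "ry": 0, "rz": 0},
  {"claw": -1, "dx": 0, "dy": 0, "dz": -1, "rx": 0, "ry": 0, "rz": 0},
  {"claw": -1, "dx": 0, "dy": 0, "dz": -1, "rx": 0, "ry": 0, "rz": 0},
])

```text
time: 5.15
tcp_pos: [456.7, -196.2, 243.5]
orientation: [1.898, 2.503, 0.001]
wrist_force: [0.3, -0.4, -2.3]
finger_gap: 0.267
grasp_force: 58.8
```

Emit:
apply_moves([
  {"claw": -1, "dx": 0, "dy": 0, "dz": -0.4, "rx": 0, "ry": 0, "rz": 0.5},
  {"claw": -1, "dx": 0, "dy": 0, "dz": 0, "rx": 0, "ry": 0, "rz": 0.9},
  {"claw": -1, "dx": 0, "dy": 0, "dz": 0, "rx": 0, "ry": 0, "rz": 0.9},
  {"claw": -1, "dx": 0, "dy": 0, "dz": 0, "rx": 0, "ry": 0, "rz": 0.9},
  {"claw": -1, "dx": 0, "dy": 0, "dz": 0, "rx": 0, "ry": 0, "rz": 0.9},
])

```text
time: 5.78
tcp_pos: [456.7, -196.2, 254.5]
orientation: [2.659, 1.673, 0.001]
wrist_force: [0.4, 0.6, -1.2]
finger_gap: 0.271
grasp_force: 59.0
```

Emit:
apply_moves([
  {"claw": -1, "dx": 0, "dy": 0, "dz": 0, "rx": 0, "ry": 0, "rz": 0.9},
  {"claw": -1, "dx": 0, "dy": 0, "dz": 0, "rx": 0, "ry": 0, "rz": 0.9},
  {"claw": -1, "dx": 0, "dy": 0, "dz": 0, "rx": 0, "ry": 0, "rz": 0.9},
  {"claw": -1, "dx": 0, "dy": 0, "dz": 0, "rx": 0, "ry": 0, "rz": 0.9},
  {"claw": -1, "dx": 0, "dy": 0, "dz": 0, "rx": 0, "ry": 0, "rz": 0.9},
])

```text
time: 6.4
tcp_pos: [456.7, -196.2, 254.4]
orientation: [-3.097, -0.528, -0.001]
wrist_force: [0.3, -1.5, -1.3]
finger_gap: 0.274
grasp_force: 59.0
```

Emit:
apply_moves([
  {"claw": -1, "dx": 0, "dy": 0, "dz": 0, "rx": 0, "ry": 0, "rz": 0.4},
  {"claw": -1, "dx": 0, "dy": 0, "dz": 0, "rx": 0, "ry": 0, "rz": 0},
])

```text
time: 6.65
tcp_pos: [456.8, -196.2, 254.4]
orientation: [-3.112, -0.428, -0.001]
wrist_force: [-0.2, 0.4, -1.4]
finger_gap: 0.275
grasp_force: 59.0
```

```bash
python3 go.py 646 -184 252 -75 8
```

```text
t 6.65 tcp [ 456.8 -196.2  254.4] yawY -74.3 gap 0.275 F [-0.2  0.4 -1.4] grip 59.0 q [ 0.47  0.24 -0.21  1.86  0.06  1.04 -1.06]
shift [6.18 1.31 0.08] row [0.773 0.164 0.01 ] turn [ 0.   -0.    0.07]
```

Emit:
apply_moves([
  {"claw": -1, "dx": 0.4, "dy": 0.1, "dz": 0, "rx": 0, "ry": 0, "rz": 0.07},
  {"claw": -1, "dx": 0.9, "dy": 0.2, "dz": 0, "rx": 0, "ry": 0, "rz": 0},
  {"claw": -1, "dx": 0.9, "dy": 0.2, "dz": 0, "rx": 0, "ry": 0, "rz": 0},
  {"claw": -1, "dx": 0.9, "dy": 0.2, "dz": 0, "rx": 0, "ry": 0, "rz": 0},
  {"claw": -1, "dx": 0.9, "dy": 0.2, "dz": 0, "rx": 0, "ry": 0, "rz": 0},
])

```text
time: 7.28
tcp_pos: [581.4, -191.3, 253.8]
orientation: [-3.115, -0.409, -0.001]
wrist_force: [0.2, -1.1, -1.0]
finger_gap: 0.269
grasp_force: 58.8
```

Emit:
apply_moves([
  {"claw": -1, "dx": 0.9, "dy": 0.2, "dz": 0, "rx": 0, "ry": 0, "rz": 0},
  {"claw": -1, "dx": 0.9, "dy": 0.1, "dz": 0, "rx": 0, "ry": 0, "rz": 0},
  {"claw": -1, "dx": 0.4, "dy": 0.1, "dz": 0, "rx": 0, "ry": 0, "rz": 0},
  {"claw": -1, "dx": 0, "dy": 0, "dz": 0, "rx": 0, "ry": 0, "rz": 0},
])

```text
time: 7.78
tcp_pos: [646.9, -186.0, 253.3]
orientation: [-3.114, -0.409, 0.001]
wrist_force: [-0.5, 0.3, -1.3]
finger_gap: 0.273
grasp_force: 58.9
```

```bash
python3 go.py 646 -184 254 -75 8; python3 - <<'E'
from h import *
from workcell import grab_frame
f=grab_frame("scene");p=f["pixels"][110:270,170:330]
g=grab_frame("top");q=g["pixels"][110:190,330:440]
a=cv2.resize(p,(440,440),interpolation=cv2.INTER_CUBIC)
b=cv2.resize(q,(352,256),interpolation=cv2.INTER_CUBIC);b=np.vstack([b,np.zeros((440-256,352,3),np.uint8)])
cv2.imwrite("pics/s2.png",np.hstack([a,b]))
E
```

```text
t 7.78 tcp [ 646.9 -186.   253.3] yawY -75.0 gap 0.273 F [-0.5  0.3 -1.3] grip 58.9 q [ 0.32  0.53 -0.19  1.43  0.1   1.2  -1.19]
shift [-0.01 -0.07 -0.02] row [-0.002 -0.009 -0.003] turn [-0.  0. -0.]
```

View pics/s2.png

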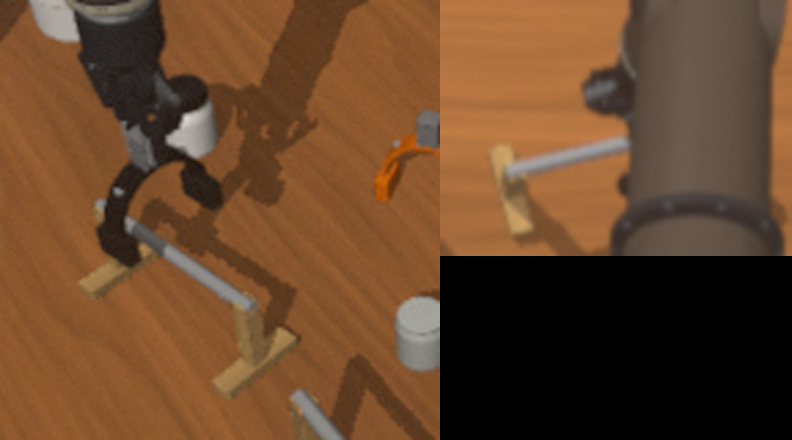

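The small frame is held upright, square over the low bar and clear of it. I'll lower it 3.8 units, then finish by force.

Emit:
apply_moves([
  {"claw": -1, "dx": 0, "dy": 0, "dz": 0.6, "rx": 0, "ry": 0, "rz": 0},
  {"claw": -1, "dx": 0, "dy": 0, "dz": 0.8, "rx": 0, "ry": 0, "rz": 0},
  {"claw": -1, "dx": 0, "dy": 0, "dz": 0.8, "rx": 0, "ry": 0, "rz": 0},
  {"claw": -1, "dx": 0, "dy": 0, "dz": 0.7, "rx": 0, "ry": 0, "rz": 0},
  {"claw": -1, "dx": 0, "dy": 0, "dz": 0.5, "rx": 0, "ry": 0, "rz": 0},
])

```text
time: 8.5
tcp_pos: [645.2, -186.3, 150.0]
orientation: [-3.115, -0.407, 0.003]
wrist_force: [-0.4, -0.2, -1.5]
finger_gap: 0.272
grasp_force: 58.9
```

Emit:
apply_moves([
  {"claw": -1, "dx": 0, "dy": 0, "dz": 0.3, "rx": 0, "ry": 0, "rz": 0},
  {"claw": -1, "dx": 0, "dy": 0, "dz": 0.1, "rx": 0, "ry": 0, "rz": 0},
  {"claw": -1, "dx": 0, "dy": 0, "dz": 0, "rx": 0, "ry": 0, "rz": 0},
])

```text
time: 8.88
tcp_pos: [646.8, -186.2, 140.2]
orientation: [3.115, 0.408, 0.001]
wrist_force: [-0.8, -0.3, -1.5]
finger_gap: 0.275
grasp_force: 58.9
```

```bash
python3 go.py 646 -184 136.3 -75 1
```

```text
t 8.88 tcp [ 646.8 -186.2  140.2] yawY -75.1 gap 0.275 F [-0.8 -0.3 -1.5] grip 58.9 q [ 0.32  0.62 -0.18  1.56  0.13  0.98 -1.22]
shift [-0.01 -0.08  0.13] row [-0.006 -0.076  0.131] turn [ 0.   -0.   -0.01]
```

Emit:
apply_moves([
  {"claw": -1, "dx": 0, "dy": 0, "dz": 0.06, "rx": 0, "ry": 0, "rz": 0},
  {"claw": -1, "dx": 0, "dy": 0, "dz": 0.04, "rx": 0, "ry": 0, "rz": 0},
  {"claw": -1, "dx": 0, "dy": 0, "dz": 0, "rx": 0, "ry": 0, "rz": 0},
])

```text
time: 9.25
tcp_pos: [646.6, -186.1, 137.0]
orientation: [3.115, 0.408, 0.0]
wrist_force: [-0.6, -0.3, -2.3]
finger_gap: 0.27
grasp_force: 58.9
```

Emit:
apply_moves([
  {"claw": -1, "dx": 0, "dy": 0, "dz": 0.03, "rx": 0, "ry": 0, "rz": 0},
  {"claw": -1, "dx": 0, "dy": 0, "dz": 0, "rx": 0, "ry": 0, "rz": 0},
])

```text
time: 9.5
tcp_pos: [646.7, -186.1, 136.7]
orientation: [3.115, 0.408, 0.001]
wrist_force: [-3.0, 0.2, 6.5]
finger_gap: 0.275
grasp_force: 59.9
```

```bash
python3 go.py 646 -184 136.3 -75 1
```

```text
t 9.5 tcp [ 646.7 -186.1  136.7] yawY -75.1 gap 0.275 F [-3.   0.2  6.5] grip 59.9 q [ 0.32  0.62 -0.18  1.56  0.13  0.97 -1.22]
shift [-0.   -0.07  0.01] row [-0.004 -0.074  0.014] turn [ 0.   -0.   -0.01]
```

Contact is made (+8 N). I'll open gently, then retreat straight up.

Emit:
apply_moves([
  {"claw": -0.4, "dx": 0, "dy": 0, "dz": 0, "rx": 0, "ry": 0, "rz": 0},
  {"claw": -0.3, "dx": 0, "dy": 0, "dz": 0, "rx": 0, "ry": 0, "rz": 0},
  {"claw": -0.1, "dx": 0, "dy": 0, "dz": 0, "rx": 0, "ry": 0, "rz": 0},
  {"claw": 0.2, "dx": 0, "dy": 0, "dz": 0, "rx": 0, "ry": 0, "rz": 0},
  {"claw": 0.2, "dx": 0, "dy": 0, "dz": 0, "rx": 0, "ry": 0, "rz": 0},
])

```text
time: 10.12
tcp_pos: [646.6, -186.1, 136.0]
orientation: [-3.115, -0.408, 0.0]
wrist_force: [0.1, -0.6, 0.1]
finger_gap: 0.601
grasp_force: 0.0
```

Emit:
apply_moves([
  {"claw": 0.2, "dx": 0, "dy": 0, "dz": -0.3, "rx": 0, "ry": 0, "rz": 0},
  {"claw": 0.2, "dx": 0, "dy": 0, "dz": -0.6, "rx": 0, "ry": 0, "rz": 0},
  {"claw": 0.2, "dx": 0, "dy": 0, "dz": -0.9, "rx": 0, "ry": 0, "rz": 0},
  {"claw": 0.5, "dx": 0, "dy": 0, "dz": -0.9, "rx": 0, "ry": 0, "rz": 0},
  {"claw": 1, "dx": 0, "dy": 0, "dz": -0.9, "rx": 0, "ry": 0, "rz": 0},
])

```text
time: 10.75
tcp_pos: [646.8, -186.1, 246.6]
orientation: [3.114, 0.408, 0.003]
wrist_force: [1.4, 0.1, 0.7]
finger_gap: 0.935
grasp_force: 0.0
```

```bash
python3 go.py 441.5 212 260 -163.5 14;python3 go.py 441.5 212 260 16.5 14
```

```text
t 10.75 tcp [ 646.8 -186.1  246.6] yawY -75.1 gap 0.935 F [1.4 0.1 0.7] grip 0.0 q [ 0.32  0.53 -0.19  1.44  0.1   1.18 -1.19]
shift [ -3.19 -14.58  -0.46] row [-0.228 -1.042 -0.033] turn [-0.   -0.01  8.84]
t 10.75 tcp [ 646.8 -186.1  246.6] yawY -75.1 gap 0.935 F [1.4 0.1 0.7] grip 0.0 q [ 0.32  0.53 -0.19  1.44  0.1   1.18 -1.19]
shift [ -3.19 -14.58  -0.46] row [-0.228 -1.042 -0.033] turn [ 0.01 -0.   -9.16]
```

Emit:
apply_moves([
  {"claw": 1, "dx": -0.2, "dy": -0.9, "dz": -0.1, "rx": 0, "ry": 0, "rz": 0},
  {"claw": 1, "dx": -0.2, "dy": -0.9, "dz": -0.1, "rx": 0, "ry": 0, "rz": 0},
  {"claw": 1, "dx": -0.2, "dy": -0.9, "dz": -0.1, "rx": 0, "ry": 0, "rz": 0},
  {"claw": 1, "dx": -0.2, "dy": -0.9, "dz": -0.1, "rx": 0, "ry": 0, "rz": 0},
  {"claw": 1, "dx": -0.2, "dy": -0.9, "dz": -0.1, "rx": 0, "ry": 0, "rz": 0},
])

```text
time: 11.38
tcp_pos: [582.6, -62.6, 260.8]
orientation: [3.115, 0.408, 0.003]
wrist_force: [0.0, 0.2, -0.4]
finger_gap: 0.997
grasp_force: 0.0
```

Emit:
apply_moves([
  {"claw": 1, "dx": -0.2, "dy": -0.9, "dz": 0, "rx": 0, "ry": 0, "rz": 0},
  {"claw": 1, "dx": -0.2, "dy": -0.9, "dz": 0, "rx": 0, "ry": 0, "rz": 0},
  {"claw": 1, "dx": -0.2, "dy": -0.9, "dz": 0, "rx": 0, "ry": 0, "rz": 0},
  {"claw": 1, "dx": -0.2, "dy": -0.9, "dz": 0, "rx": 0, "ry": 0, "rz": 0},
  {"claw": 1, "dx": -0.2, "dy": -0.9, "dz": 0, "rx": 0, "ry": 0, "rz": 0},
])

```text
time: 12.0
tcp_pos: [518.9, 60.2, 260.6]
orientation: [3.115, 0.408, 0.003]
wrist_force: [-0.0, -0.1, 0.3]
finger_gap: 0.996
grasp_force: 0.0
```

Emit:
apply_moves([
  {"claw": 1, "dx": -0.2, "dy": -0.9, "dz": 0, "rx": 0, "ry": 0, "rz": 0},
  {"claw": 1, "dx": -0.2, "dy": -0.9, "dz": 0, "rx": 0, "ry": 0, "rz": 0},
  {"claw": 1, "dx": -0.2, "dy": -0.9, "dz": 0, "rx": 0, "ry": 0, "rz": 0},
  {"claw": 1, "dx": -0.2, "dy": -0.9, "dz": 0, "rx": 0, "ry": 0, "rz": 0},
  {"claw": 1, "dx": -0.2, "dy": -0.9, "dz": 0, "rx": 0, "ry": 0, "rz": 0},
])

```text
time: 12.62
tcp_pos: [455.2, 183.0, 260.6]
orientation: [-3.115, -0.408, -0.003]
wrist_force: [0.6, -0.2, -0.2]
finger_gap: 0.997
grasp_force: 0.0
```

Emit:
apply_moves([
  {"claw": 1, "dx": 0, "dy": 0, "dz": 0, "rx": 0, "ry": 0, "rz": -0.9},
  {"claw": 1, "dx": 0, "dy": 0, "dz": 0, "rx": 0, "ry": 0, "rz": -0.9},
  {"claw": 1, "dx": 0, "dy": 0, "dz": 0, "rx": 0, "ry": 0, "rz": -0.9},
  {"claw": 1, "dx": 0, "dy": 0, "dz": 0, "rx": 0, "ry": 0, "rz": -0.9},
  {"claw": 1, "dx": 0, "dy": 0, "dz": 0, "rx": 0, "ry": 0, "rz": -0.9},
])

```text
time: 13.25
tcp_pos: [455.6, 182.3, 260.5]
orientation: [2.717, 1.576, 0.003]
wrist_force: [0.2, 0.2, -0.0]
finger_gap: 0.999
grasp_force: 0.0
```

Emit:
apply_moves([
  {"claw": 1, "dx": 0, "dy": 0, "dz": 0, "rx": 0, "ry": 0, "rz": -0.9},
  {"claw": 1, "dx": 0, "dy": 0, "dz": 0, "rx": 0, "ry": 0, "rz": -0.9},
  {"claw": 1, "dx": 0, "dy": 0, "dz": 0, "rx": 0, "ry": 0, "rz": -0.9},
  {"claw": 1, "dx": 0, "dy": 0, "dz": 0, "rx": 0, "ry": 0, "rz": -0.9},
  {"claw": 1, "dx": 0, "dy": 0, "dz": 0, "rx": 0, "ry": 0, "rz": -0.9},
])

```text
time: 13.88
tcp_pos: [455.6, 182.2, 260.5]
orientation: [1.907, 2.495, 0.002]
wrist_force: [0.3, 0.1, -0.2]
finger_gap: 1.005
grasp_force: 0.0
```

Emit:
apply_moves([
  {"claw": 1, "dx": 0, "dy": 0, "dz": 0, "rx": 0, "ry": 0, "rz": -0.1},
  {"claw": 1, "dx": 0, "dy": 0, "dz": 0, "rx": 0, "ry": 0, "rz": 0},
])

```text
time: 14.12
tcp_pos: [455.5, 182.1, 259.7]
orientation: [1.896, 2.504, 0.001]
wrist_force: [0.6, 0.3, 0.1]
finger_gap: 1.0
grasp_force: 0.0
```

```bash
python3 go.py 441.5 212 190 16.5 4; python3 - <<'E'
from h import *
from workcell import grab_frame
f=grab_frame("scene");p=f["pixels"][110:310,190:450]
cv2.imwrite("pics/s3.png",cv2.resize(p,(780,600),interpolation=cv2.INTER_CUBIC))
E
```

```text
t 14.12 tcp [455.5 182.1 259.7] yawY 15.7 gap 1.0 F [0.6 0.3 0.1] grip 0.0 q [ 0.04  0.28 -0.65  1.84  0.19  1.08 -0.41]
shift [ 1.09 -0.18  2.32] row [ 0.272 -0.045  0.581] turn [ 0.01  0.   -0.08]
```

View pics/s3.png

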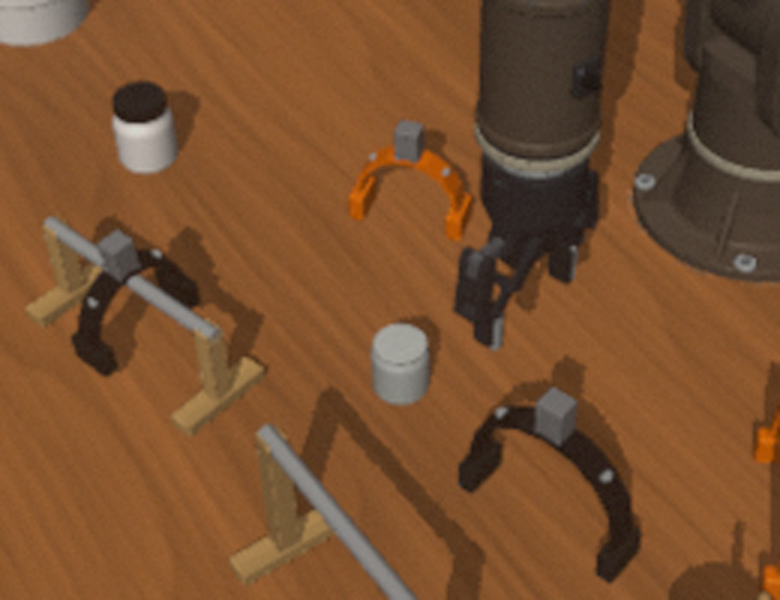

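The small frame straddles the low bar, its block at crop (118,255). The open gripper stands just short of the large black frame's block at (556,415). Next I'll align and descend to TCP z ≈ 151.

Emit:
apply_moves([
  {"claw": 1, "dx": 0.55, "dy": -0.09, "dz": 0.5, "rx": 0, "ry": 0, "rz": -0.08},
  {"claw": 1, "dx": 0.54, "dy": -0.09, "dz": 0.5, "rx": 0, "ry": 0, "rz": 0},
  {"claw": 1, "dx": 0, "dy": 0, "dz": 0.5, "rx": 0, "ry": 0, "rz": 0},
  {"claw": 1, "dx": 0, "dy": 0, "dz": 0.5, "rx": 0, "ry": 0, "rz": 0},
  {"claw": 1, "dx": 0, "dy": 0, "dz": 0, "rx": 0, "ry": 0, "rz": 0},
])

```text
time: 14.8
tcp_pos: [440.5, 211.0, 197.5]
orientation: [-1.875, -2.519, 0.004]
wrist_force: [0.1, 0.0, -0.3]
finger_gap: 0.997
grasp_force: 0.0
```

```bash
python3 go.py 441.5 212 151 16.5 3
```

```text
t 14.8 tcp [440.5 211.  197.5] yawY 16.7 gap 0.997 F [ 0.1  0.  -0.3] grip 0.0 q [-0.05  0.35 -0.64  1.93  0.26  0.95 -0.52]
shift [0.02 0.05 1.55] row [0.008 0.016 0.517] turn [-0.02  0.    0.02]
```

Emit:
apply_moves([
  {"claw": 1, "dx": 0.02, "dy": 0.05, "dz": 0.5, "rx": 0, "ry": 0, "rz": 0},
  {"claw": 1, "dx": 0, "dy": 0, "dz": 0.5, "rx": 0, "ry": 0, "rz": 0},
  {"claw": 1, "dx": 0, "dy": 0, "dz": 0.5, "rx": 0, "ry": 0, "rz": 0},
  {"claw": 1, "dx": 0, "dy": 0, "dz": 0, "rx": 0, "ry": 0, "rz": 0},
])

```text
time: 15.3
tcp_pos: [441.4, 212.4, 152.6]
orientation: [-1.874, -2.52, 0.004]
wrist_force: [0.3, 0.6, 0.0]
finger_gap: 1.0
grasp_force: 0.0
```

Emit:
apply_moves([
  {"claw": -0.2, "dx": 0, "dy": 0, "dz": 0, "rx": 0, "ry": 0, "rz": 0},
  {"claw": -0.3, "dx": 0, "dy": 0, "dz": 0, "rx": 0, "ry": 0, "rz": 0},
  {"claw": -0.6, "dx": 0, "dy": 0, "dz": 0, "rx": 0, "ry": 0, "rz": 0},
  {"claw": -1, "dx": 0, "dy": 0, "dz": 0, "rx": 0, "ry": 0, "rz": 0},
  {"claw": -1, "dx": 0, "dy": 0, "dz": 0, "rx": 0, "ry": 0, "rz": 0},
])

```text
time: 15.92
tcp_pos: [441.8, 212.8, 154.4]
orientation: [-1.875, -2.521, 0.001]
wrist_force: [-1.8, -1.1, 6.5]
finger_gap: 0.269
grasp_force: 58.4
```

```bash
python3 go.py 441.5 212 340 92 6
```

```text
t 15.93 tcp [441.8 212.8 154.4] yawY 16.7 gap 0.269 F [-1.8 -1.1  6.5] grip 58.4 q [-0.08  0.41 -0.62  1.98  0.31  0.85 -0.57]
shift [-0.03 -0.02 -6.19] row [-0.004 -0.003 -1.031] turn [-0.   -0.   -7.53]
```

Emit:
apply_moves([
  {"claw": -1, "dx": 0, "dy": 0, "dz": -0.4, "rx": 0, "ry": 0, "rz": 0},
  {"claw": -1, "dx": 0, "dy": 0, "dz": -0.8, "rx": 0, "ry": 0, "rz": 0},
  {"claw": -1, "dx": 0, "dy": 0, "dz": -1, "rx": 0, "ry": 0, "rz": 0},
  {"claw": -1, "dx": 0, "dy": 0, "dz": -1, "rx": 0, "ry": 0, "rz": 0},
  {"claw": -1, "dx": 0, "dy": 0, "dz": -1, "rx": 0, "ry": 0, "rz": 0},
])

```text
time: 16.55
tcp_pos: [442.0, 212.9, 281.7]
orientation: [1.874, 2.521, 0.001]
wrist_force: [0.8, -0.3, -1.6]
finger_gap: 0.274
grasp_force: 59.1
```

Emit:
apply_moves([
  {"claw": -1, "dx": 0, "dy": 0, "dz": -1, "rx": 0, "ry": 0, "rz": 0},
  {"claw": -1, "dx": 0, "dy": 0, "dz": -0.8, "rx": 0, "ry": 0, "rz": 0},
  {"claw": -1, "dx": 0, "dy": 0, "dz": -0.3, "rx": 0, "ry": 0, "rz": -0.5},
  {"claw": -1, "dx": 0, "dy": 0, "dz": 0, "rx": 0, "ry": 0, "rz": -0.9},
  {"claw": -1, "dx": 0, "dy": 0, "dz": 0, "rx": 0, "ry": 0, "rz": -0.9},
])

```text
time: 17.18
tcp_pos: [442.0, 213.0, 343.8]
orientation: [1.327, 2.847, 0.001]
wrist_force: [0.3, -0.2, -2.1]
finger_gap: 0.268
grasp_force: 59.1
```

Emit:
apply_moves([
  {"claw": -1, "dx": 0, "dy": 0, "dz": 0, "rx": 0, "ry": 0, "rz": -0.9},
  {"claw": -1, "dx": 0, "dy": 0, "dz": 0, "rx": 0, "ry": 0, "rz": -0.9},
  {"claw": -1, "dx": 0, "dy": 0, "dz": 0, "rx": 0, "ry": 0, "rz": -0.9},
  {"claw": -1, "dx": 0, "dy": 0, "dz": 0, "rx": 0, "ry": 0, "rz": -0.9},
  {"claw": -1, "dx": 0, "dy": 0, "dz": 0, "rx": 0, "ry": 0, "rz": -0.9},
])

```text
time: 17.8
tcp_pos: [442.0, 212.9, 343.6]
orientation: [0.136, 3.138, -0.0]
wrist_force: [-0.3, 0.2, -1.9]
finger_gap: 0.272
grasp_force: 59.1
```

Emit:
apply_moves([
  {"claw": -1, "dx": 0, "dy": 0, "dz": 0, "rx": 0, "ry": 0, "rz": -0.8},
  {"claw": -1, "dx": 0, "dy": 0, "dz": 0, "rx": 0, "ry": 0, "rz": 0},
])

```text
time: 18.05
tcp_pos: [442.1, 212.9, 343.4]
orientation: [-0.073, 3.141, 0.0]
wrist_force: [-0.2, -0.2, -2.0]
finger_gap: 0.274
grasp_force: 59.1
```

```bash
python3 go.py 645.5 218 341 92 8
```

```text
t 18.05 tcp [442.1 212.9 343.4] yawY 92.7 gap 0.274 F [-0.2 -0.2 -2. ] grip 59.1 q [ 0.18  0.27 -0.91  1.69  0.22  1.29  0.84]
shift [-6.78 -0.15  0.08] row [-0.848 -0.018  0.01 ] turn [0.   0.   0.07]
```

Emit:
apply_moves([
  {"claw": -1, "dx": -0.4, "dy": 0, "dz": 0, "rx": 0, "ry": 0, "rz": 0.07},
  {"claw": -1, "dx": -0.9, "dy": 0, "dz": 0, "rx": 0, "ry": 0, "rz": 0},
  {"claw": -1, "dx": -0.9, "dy": 0, "dz": 0, "rx": 0, "ry": 0, "rz": 0},
  {"claw": -1, "dx": -0.9, "dy": 0, "dz": 0, "rx": 0, "ry": 0, "rz": 0},
  {"claw": -1, "dx": -0.9, "dy": 0, "dz": 0, "rx": 0, "ry": 0, "rz": 0},
])

```text
time: 18.68
tcp_pos: [563.8, 217.1, 342.7]
orientation: [0.05, -3.141, 0.001]
wrist_force: [-0.4, 0.7, -1.2]
finger_gap: 0.272
grasp_force: 59.2
```

Emit:
apply_moves([
  {"claw": -1, "dx": -0.9, "dy": 0, "dz": 0, "rx": 0, "ry": 0, "rz": 0},
  {"claw": -1, "dx": -0.9, "dy": 0, "dz": 0, "rx": 0, "ry": 0, "rz": 0},
  {"claw": -1, "dx": -0.6, "dy": 0, "dz": 0, "rx": 0, "ry": 0, "rz": 0},
  {"claw": -1, "dx": -0.35, "dy": 0, "dz": 0, "rx": 0, "ry": 0, "rz": 0},
  {"claw": -1, "dx": 0, "dy": 0, "dz": 0, "rx": 0, "ry": 0, "rz": 0},
])

```text
time: 19.3
tcp_pos: [645.1, 220.1, 342.4]
orientation: [0.053, -3.14, 0.0]
wrist_force: [-0.5, 0.5, -1.6]
finger_gap: 0.27
grasp_force: 59.1
```

```bash
python3 go.py 645.5 218 196 92 8; python3 - <<'E'
from h import *
from workcell import grab_frame
f=grab_frame("scene");p=f["pixels"][120:380,190:450]
cv2.imwrite("pics/s4.png",cv2.resize(p,(600,600),interpolation=cv2.INTER_CUBIC))
E
```

```text
t 19.3 tcp [645.1 220.1 342.4] yawY 91.9 gap 0.27 F [-0.5  0.5 -1.6] grip 59.1 q [ 0.02  0.6  -0.78  1.23  0.41  1.48  0.9 ]
shift [-0.01 -0.07  4.88] row [-0.002 -0.009  0.61 ] turn [-0.   -0.   -0.01]
```

View pics/s4.png

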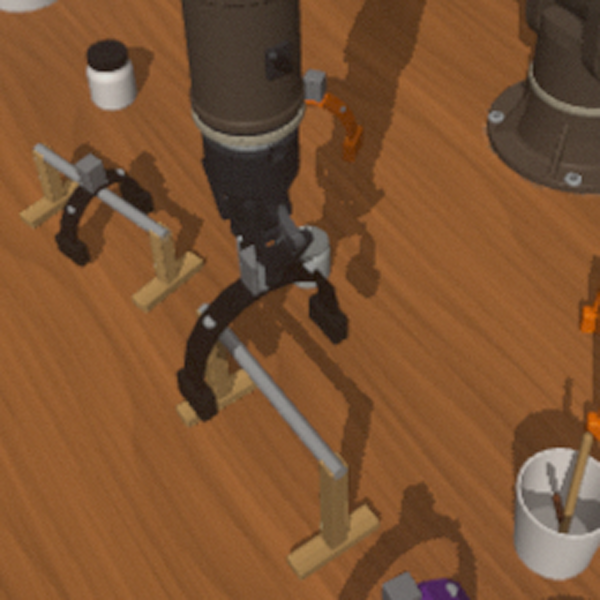

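The large frame is upright and square over the tall bar, whose ends are at crop (205,310) and (340,468), with the feet above it. Lowering.

Emit:
apply_moves([
  {"claw": -1, "dx": 0, "dy": -0.07, "dz": 0.5, "rx": 0, "ry": 0, "rz": 0},
  {"claw": -1, "dx": 0, "dy": 0, "dz": 0.8, "rx": 0, "ry": 0, "rz": 0},
  {"claw": -1, "dx": 0, "dy": 0, "dz": 0.8, "rx": 0, "ry": 0, "rz": 0},
  {"claw": -1, "dx": 0, "dy": 0, "dz": 0.8, "rx": 0, "ry": 0, "rz": 0},
  {"claw": -1, "dx": 0, "dy": 0, "dz": 0.8, "rx": 0, "ry": 0, "rz": 0},
])

```text
time: 19.98
tcp_pos: [643.8, 217.6, 230.6]
orientation: [0.055, -3.141, 0.001]
wrist_force: [0.3, -0.7, -2.5]
finger_gap: 0.274
grasp_force: 59.1
```

Emit:
apply_moves([
  {"claw": -1, "dx": 0, "dy": 0, "dz": 0.6, "rx": 0, "ry": 0, "rz": 0},
  {"claw": -1, "dx": 0, "dy": 0, "dz": 0.3, "rx": 0, "ry": 0, "rz": 0},
  {"claw": -1, "dx": 0, "dy": 0, "dz": 0.15, "rx": 0, "ry": 0, "rz": 0},
  {"claw": -1, "dx": 0, "dy": 0, "dz": 0, "rx": 0, "ry": 0, "rz": 0},
])

```text
time: 20.48
tcp_pos: [644.7, 218.3, 200.8]
orientation: [-0.055, 3.141, 0.0]
wrist_force: [0.3, 0.6, -2.2]
finger_gap: 0.269
grasp_force: 59.1
```

```bash
python3 go.py 645.5 218 194.4 92 8
```

```text
t 20.48 tcp [644.7 218.3 200.8] yawY 92.0 gap 0.269 F [ 0.3  0.6 -2.2] grip 59.1 q [ 0.04  0.68 -0.75  1.44  0.48  1.21  0.83]
shift [-0.03 -0.01  0.21] row [-0.003 -0.001  0.027] turn [0. 0. 0.]
```

Emit:
apply_moves([
  {"claw": -1, "dx": -0.03, "dy": 0, "dz": 0.1, "rx": 0, "ry": 0, "rz": 0},
  {"claw": -1, "dx": 0, "dy": 0, "dz": 0.06, "rx": 0, "ry": 0, "rz": 0},
  {"claw": -1, "dx": 0, "dy": 0, "dz": 0, "rx": 0, "ry": 0, "rz": 0},
])

```text
time: 20.85
tcp_pos: [645.5, 218.1, 195.7]
orientation: [0.055, -3.141, 0.0]
wrist_force: [0.0, 0.2, -1.3]
finger_gap: 0.266
grasp_force: 59.1
```

Emit:
apply_moves([
  {"claw": -1, "dx": 0, "dy": 0, "dz": 0.05, "rx": 0, "ry": 0, "rz": 0},
  {"claw": -1, "dx": 0, "dy": 0, "dz": 0, "rx": 0, "ry": 0, "rz": 0},
])

```text
time: 21.1
tcp_pos: [645.7, 218.3, 194.7]
orientation: [-0.055, 3.14, 0.0]
wrist_force: [-0.6, -0.6, 2.4]
finger_gap: 0.265
grasp_force: 59.7
```

Contact is starting: force is up by 4.5 N. One hair more, then release.

Emit:
apply_moves([
  {"claw": -1, "dx": 0, "dy": 0, "dz": 0.02, "rx": 0, "ry": 0, "rz": 0},
  {"claw": -0.4, "dx": 0, "dy": 0, "dz": 0, "rx": 0, "ry": 0, "rz": 0},
  {"claw": -0.3, "dx": 0, "dy": 0, "dz": 0, "rx": 0, "ry": 0, "rz": 0},
  {"claw": -0.1, "dx": 0, "dy": 0, "dz": 0, "rx": 0, "ry": 0, "rz": 0},
  {"claw": 0.2, "dx": 0, "dy": 0, "dz": 0, "rx": 0, "ry": 0, "rz": 0},
])

```text
time: 21.72
tcp_pos: [645.5, 218.1, 193.5]
orientation: [0.055, -3.141, 0.0]
wrist_force: [-0.3, -0.1, 0.5]
finger_gap: 0.599
grasp_force: 0.0
```

Emit:
apply_moves([
  {"claw": 0.2, "dx": 0, "dy": 0, "dz": 0, "rx": 0, "ry": 0, "rz": 0},
  {"claw": 0.2, "dx": 0, "dy": 0, "dz": -0.3, "rx": 0, "ry": 0, "rz": 0},
  {"claw": 0.2, "dx": 0, "dy": 0, "dz": -0.6, "rx": 0, "ry": 0, "rz": 0},
  {"claw": 0.2, "dx": 0, "dy": 0, "dz": -0.9, "rx": 0, "ry": 0, "rz": 0},
  {"claw": 0.2, "dx": 0, "dy": 0, "dz": -0.9, "rx": 0, "ry": 0, "rz": 0},
])

```text
time: 22.35
tcp_pos: [645.6, 218.4, 277.0]
orientation: [-0.056, 3.14, 0.001]
wrist_force: [0.0, 0.6, 0.3]
finger_gap: 0.599
grasp_force: 0.0
```

Emit:
apply_moves([
  {"claw": 0.2, "dx": 0.8, "dy": 0, "dz": -0.6, "rx": 0, "ry": 0, "rz": 0},
  {"claw": 0.2, "dx": 0.9, "dy": 0, "dz": 0, "rx": 0, "ry": 0, "rz": 0},
  {"claw": 0.2, "dx": 0.9, "dy": 0, "dz": 0, "rx": 0, "ry": 0, "rz": 0},
  {"claw": 0.2, "dx": 0.9, "dy": 0, "dz": 0, "rx": 0, "ry": 0, "rz": 0},
  {"claw": 0.2, "dx": 0.9, "dy": 0, "dz": 0, "rx": 0, "ry": 0, "rz": 0},
])

```text
time: 22.98
tcp_pos: [512.8, 213.9, 294.1]
orientation: [-0.056, 3.139, 0.001]
wrist_force: [-0.2, 0.3, 0.2]
finger_gap: 0.603
grasp_force: 0.0
```

Emit:
apply_moves([
  {"claw": 0.2, "dx": 0.9, "dy": 0, "dz": 0, "rx": 0, "ry": 0, "rz": 0},
  {"claw": 0.2, "dx": 0.9, "dy": 0, "dz": 0, "rx": 0, "ry": 0, "rz": 0},
  {"claw": 0.2, "dx": 0, "dy": 0, "dz": 0, "rx": 0, "ry": 0, "rz": 0},
  {"claw": 0.2, "dx": 0, "dy": 0, "dz": 0, "rx": 0, "ry": 0, "rz": 0},
])

```text
time: 23.48
tcp_pos: [460.5, 211.7, 293.6]
orientation: [-0.055, 3.139, 0.0]
wrist_force: [0.1, -0.2, -0.4]
finger_gap: 0.599
grasp_force: 0.0
```

```bash
python3 go.py 645.5 218 194.4 92 8; python3 - <<'E'
from h import *
from workcell import grab_frame
f=grab_frame("scene");p=f["pixels"][150:380,190:400]
t=grab_frame("top");q=t["pixels"][120:200,220:430]
a=cv2.resize(p,(400,438),interpolation=cv2.INTER_CUBIC);b=cv2.resize(q,(400,152),interpolation=cv2.INTER_CUBIC)
cv2.imwrite("pics/s5.png",np.vstack([a,b]))
E
```

```text
t 23.48 tcp [460.5 211.7 293.6] yawY 92.0 gap 0.599 F [ 0.1 -0.2 -0.4] grip 0.0 q [ 0.16  0.34 -0.9   1.75  0.28  1.19  0.79]
shift [-6.16 -0.01  3.32] row [-0.771 -0.001  0.415] turn [0.   0.01 0.  ]
```

View pics/s5.png

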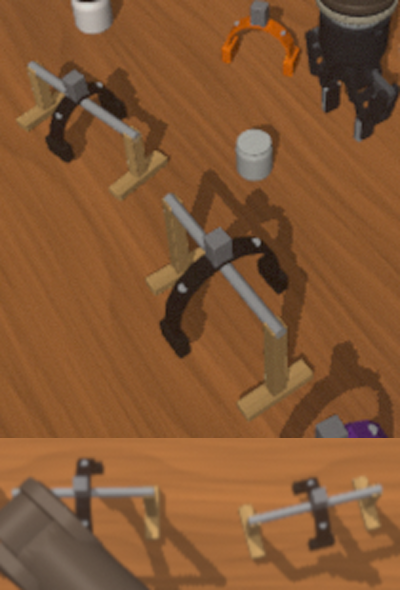

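Both frames straddle their bars, level and square, with blocks at crop (75,85) and (218,247). The top view shows each crown at mid-bar, and the gripper is clear. Handing in.

```bash
python3 -c "
from workcell import env
print(env.finish_job())"
```

```text
the job is handed in; nothing more can be done
None
```

I hung the large frame on the tall bar and the small frame on the low bar, and handed the job in at about 23.5 s. The last pictures show both frames square on their bars with the gripper clear, but no verdict came back.

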